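# Find the hidden catch of the cash box

## Task

The grey cash box on the desk has four identical recessed round pads in a row along its top; three are dummies and one is the hidden catch that releases the green hatch. Feel across the pads for the one that gives, without using heavy force, and press it fully home so that the hatch stands open. Do not touch the hatch, and leave the bottle, the stamp and the stapler where they are.

Things in the scene. Friction and masses are not known exactly. Their poses are not given: they have to be found in the camera images.
- cashbox: grey steel cash box, 190 (x) x 290 (y) x 70 mm high, fixed to the desk; origin at the centre of its underside, x away from the robot towards the hatch side, y along its length (yaw up to 0.3 rad either way), z up. Its flat top is at z = 70 mm. Four equal plates, flush with the top, lie in a row along its near side, each with a round recessed pad in the middle
- pad0 (a point): centre of the face of pad 1 of 4 in the row, at x = -55, y = -99, z = 68 mm of the box: a flat round pad, 42 mm across, in a 45 mm hole, its face 2 mm below the box top. All four look the same: three are rigid dummies, one, in any of the four places, is the catch. This point does not move when the pad is pressed
- pad1 (a point): centre of the face of pad 2 of 4 in the row, at x = -55, y = -33, z = 68 mm of the box: a flat round pad, 42 mm across, in a 45 mm hole, its face 2 mm below the box top. All four look the same: three are rigid dummies, one, in any of the four places, is the catch. This point does not move when the pad is pressed
- pad2 (a point): centre of the face of pad 3 of 4 in the row, at x = -55, y = 33, z = 68 mm of the box: a flat round pad, 42 mm across, in a 45 mm hole, its face 2 mm below the box top. All four look the same: three are rigid dummies, one, in any of the four places, is the catch. This point does not move when the pad is pressed
- pad3 (a point): centre of the face of pad 4 of 4 in the row, at x = -55, y = 99, z = 68 mm of the box: a flat round pad, 42 mm across, in a 45 mm hole, its face 2 mm below the box top. All four look the same: three are rigid dummies, one, in any of the four places, is the catch. This point does not move when the pad is pressed
- catch (a joint): how far the catch pad is pressed in, m: 0 out, 0.005 fully home (its face then 7 mm below the top of the box). It sinks under about 5 to 8 N and has no return spring: held by friction, it stays where it is pushed. It drives the hatch: 90 rad per m of travel, so 0.45 rad when fully home
- hatch: green sheet-metal hatch, 98 (x) x 258 (y) x 3 mm, over the far half of the box top, flush with it when shut; origin in the middle of its hinge, along y near the far edge of the box (85 mm from the box's centre, 67 mm up); its z is up when shut. As the catch is pressed its near edge, 42 mm from the pads' centres, rises about 42 mm
- bottle: purple water bottle, 66 mm across and 210 mm tall, 0.4 kg, standing on the desk beside the box; a bystander; origin at the centre of its underside, z up
- stamp: rubber stamp, black foot 45 x 30 mm with a green turned handle, 64 mm tall, 0.06 kg, standing on the desk near the box; a bystander; origin at the centre of its underside, z up
- stapler: red and black stapler, 130 x 34 x 44 mm high, lying flat on the desk beside the box; a bystander; origin at the centre of its underside, x along its length, z up

How it is judged:
By the outcome, as a careful person would: the job done as asked, in the order asked, and still so for the second after the job is handed in, with the robot touching nothing.
It also fails if it takes over 45 s, if anything falls off the work surface, if the arm or the gripper's body presses on something with over 40 N, if the wrist force passes 120 N, or if a joint passes its speed limit or range.

## Robot

A 7-joint arm with a two-finger parallel gripper is mounted at the origin on the work surface. World frame = base frame: x ahead of the robot, y to its left, z up, the work surface at z = 0. Lengths are in mm, angles in rad, forces in N, time in s.
With the tool pointing down it reaches from about 425 to 875 mm from the base axis. Payload 8.4 kg.
Tool frame: the origin (TCP) lies between the finger pads; the fingertips stand 17 mm ahead of it and the grasp point (between the pads) lies 2 mm behind it; y points along the fingers, z is the direction in which the jaws open and shut, and the axes are right-handed (so a half turn about y gives the same grasp; the last joint's range is limited). The gripper opens to 87 mm and grips with 3 to 60 N. Pads are 19 mm wide; open, the fingers measure 117 mm over their backs; the gripper's body (75 mm by 190 mm) begins 51 mm behind the grasp point.
Start: joints at [1.131, 0.333, 0.04, 1.465, -0.013, 1.343, -0.059], TCP at [217.234, -612.596, 239.546] pointing down, gripper open.
Joint ranges: [-2.58, 2.58], [-0.38, 2.09], [-1.3, 1.39], [0.25, 2.4], [-1.5, 4.64], [0.08, 2.09], [-2.65, 2.65]. Speed limits (rad/s): [2.22, 2.22, 2.79, 2.79, 3.14, 3.14, 3.14].

## Interface

Orientations are given as a 3x3 rotation matrix whose columns are the frame's x, y, z axes.
In Python, from workcell import ctrl, imaging gives the robot as it stands. The module is installed in compiled form; this text tells all that it offers.
- The arm moves only by the shell command python3 -m handwheel 'ROWS' [FORCE]. ROWS is JSON, a list of rows, each a list of 5 numbers: the shift along the world's x, y, z in mm, then the turn about the world's z in rad, then the closure, from 0 (fully open) to 1 (shut). A call has 1 to 10 rows; each row is the pose to reach, as a shift and turn from the pose measured when the call began; what a row does not reach only later rows make up. A row lasts 1/12 s, in which the tool goes at most 41.7 mm and 7.16 degrees, less where a joint would pass 70% of its speed; a pose out of reach is approached as far as the arm can. A call with a gripper value outside its range is refused whole. The fingers move at their own pace and stop on an object; FORCE is the grip in N (left out, the last holds). Time passes only in rows, so rows that repeat a pose let the fingers close. It gives the time, the measured TCP pose, the force and the opening at its end, in the units of the state.
- ctrl.read_state(): the state, without advancing time (a new reading comes with each control period).
- imaging.read_camera(name): name is "side" or "top"; returns the picture (420x560x3 uint8, red, green, blue); there is no depth.
- imaging.camera_model(name): a dict with "camera_matrix" (3x3 intrinsics, pixels), "k1" (the pictures are not rectified: a ray, as slopes to the right and down, at radius r is drawn at 1 + k1 r^2 times it, then the intrinsics apply), "rvec" (rotation vector, rad) and "tvec" (3), from world to camera coordinates, as OpenCV has them. Camera axes: x right, y down, z forward; pixel columns grow to the right and rows downward; lengths in mm; the calibration is good to about 2 mm. A picture is of the moment at which its call begins. camera_model takes no time and is no camera call.
- ctrl.finish_job(): hands the job in, once; it reports no verdict.
The state is a dict: "time": time; "qpos": joint angles; "joint_vel": joint speeds; "joint_efforts": joint torques, N m; "eef_pos": TCP position; "eef_rot": TCP orientation; "contact_force": force on the tool from outside, world axes, zero at the start; "wrist_torque": the same for the moment, N m; "finger_gap": finger opening in mm.
Only numpy, scipy, OpenCV 4.12 (cv2) and the standard library are available. Lean on these libraries where they do the work, as an engineer would, in place of code of your own. Each camera call takes 0.05 s, during which the arm holds its last target. There are 200 camera calls.

## Working session

There is one attempt and no reset: what is moved stays moved. The work goes in short steps, Python scripts to look and compute and a shell command to move; the robot and the scene stay as the last step left them, time stands still between calls to the robot, and variables do not carry over. Pictures are saved under pics/ and viewed, about 8 in all and at most 12, crops included, and the job is handed in when it is done.

```bash
mkdir -p pics; cat > h.py <<'E'
import numpy as np, cv2
from workcell import ctrl, imaging
def model(n):
    m=imaging.camera_model(n); return np.array(m["camera_matrix"],float),float(m["k1"]),cv2.Rodrigues(np.array(m["rvec"],float))[0],np.array(m["tvec"],float).ravel()
def proj(n,P):
    K,k,R,t=model(n); c=np.atleast_2d(P)@R.T+t; s=c[:,:2]/c[:,2:]; s=s*(1+k*(s**2).sum(1,keepdims=True)); return s@K[:2,:2].T+K[:2,2]
def ray(n,uv,z):
    K,k,R,t=model(n); uv=np.atleast_2d(np.array(uv,float))
    s=cv2.undistortPoints(uv.reshape(-1,1,2),K,np.array([k,0,0,0.]),).reshape(-1,2)
    d=np.c_[s,np.ones(len(s))]@R; o=-R.T@t; return o+d*((z-o[2])/d[:,2])[:,None]
def snap(n,f):
    im=imaging.read_camera(n); cv2.imwrite('pics/'+f,im[:,:,::-1]); return im
E
python3 - <<'E'
from h import *
a=snap('top','t0.png');b=snap('side','s0.png')
s=ctrl.read_state();print(s)
for n in('top','side'):
    K,k,R,t=model(n);print(n,-R.T@t,k,R[2])
h=cv2.cvtColor(a,cv2.COLOR_RGB2HSV)
m=cv2.inRange(h,(40,60,40),(90,255,255))
for c in cv2.findContours(m,0,2)[0]:
    if cv2.contourArea(c)>100: print(cv2.contourArea(c),cv2.minAreaRect(c), ray('top',cv2.boxPoints(cv2.minAreaRect(c)),70).round(1))
E
```

```text
{'time': 0.1, 'qpos': array([ 1.13079696,  0.33384096,  0.03989147,  1.46619147, -0.01341294,
        1.34328937, -0.05848935]), 'joint_vel': array([-1.20948385e-03, -4.09764271e-04, -1.29660769e-05, -1.25694895e-03,
        5.50635099e-04,  1.54142167e-04, -1.20134798e-03]), 'joint_efforts': array([ 3.43187923e-03, -6.57803392e+01,  1.33919477e+00, -4.04706359e+01,
       -5.97901479e-02,  4.09700861e-02,  1.25955271e-04]), 'eef_pos': array([ 217.09295761, -612.24943705,  238.74375226]), 'eef_rot': array([[-9.42496169e-01, -5.73731325e-04,  3.34216461e-01],
       [-3.34216941e-01,  1.34573785e-03, -9.42495212e-01],
       [ 9.09712859e-05, -9.99998930e-01, -1.46010349e-03]]), 'contact_force': array([ 0.53030717,  0.42163447, -0.48122558]), 'wrist_torque': array([-0.02331777, -0.0453581 , -0.01108208]), 'finger_gap': 87.08844974754103}
top [427.20408828  20.10029772 880.24047823] -0.0644337642122944 [ 0.17137451  0.01348935 -0.9851136 ]
side [ 388.46104082 -584.07169191  699.42024781] 0.006483525500685892 [ 0.18215741  0.6916551  -0.69887903]
5114.5 ((268.0586242675781, 159.56072998046875), (120.918212890625, 44.67166519165039), 6.20344877243042) [[623.8 185.9  70. ]
 [723.8 181.5  70. ]
 [700.3 -80.6  70. ]
 [601.9 -70.6  70. ]]
11890.0 ((78.10002136230469, 118.30000305175781), (90.44113159179688, 146.7296600341797), 71.56504821777344) [[796.4 694.8  70. ]
 [912.1 372.8  70. ]
 [705.3 287.1  70. ]
 [594.5 591.   70. ]]
```

View pics/t0.png

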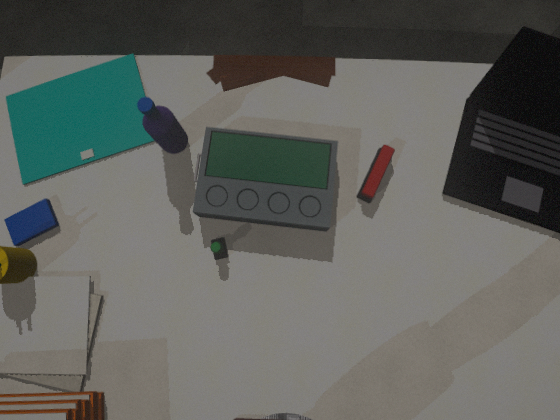

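View pics/s0.png

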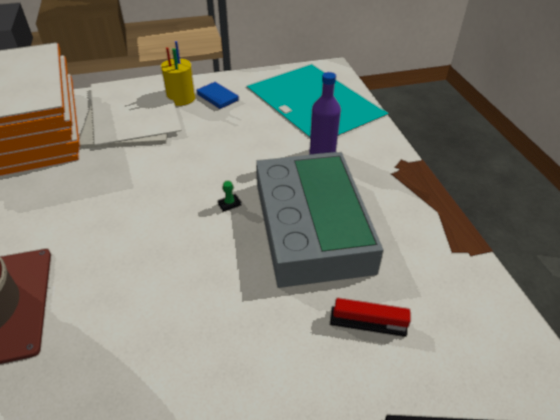

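```bash
python3 - <<'E'
from h import *
G={'top':[(217,196),(248,199),(279,203),(310,206)],'side':[(278,172),(283,192),(289,215),(295,241)]}
P={}
for n in G:
    im=cv2.imread('pics/%s0.png'%n[0]); g=cv2.cvtColor(im,cv2.COLOR_BGR2GRAY)
    out=[]
    for (u,v) in G[n]:
        w=17; c=cv2.resize(g[v-w:v+w+1,u-w:u+w+1],None,fx=8,fy=8,interpolation=cv2.INTER_CUBIC).astype(float)
        c=cv2.GaussianBlur(c,(0,0),4)
        # darkest ring points along radial lines
        pts=[]
        for a in np.linspace(0,2*np.pi,72,endpoint=False):
            r=np.arange(7 if n=='side' else 8,14,.1)
            x=(w+.5)*8-.5+r*8*np.cos(a); y=(w+.5)*8-.5+r*8*np.sin(a)*(1 if n=='top' else .8)
            val=cv2.remap(c.astype(np.float32),x[None].astype(np.float32),y[None].astype(np.float32),1)[0]
            i=val.argmin(); pts.append((x[i],y[i]))
        e=cv2.fitEllipseAMS(np.array(pts,np.float32))
        out.append(((e[0][0]+.5)/8-.5+u-w,(e[0][1]+.5)/8-.5+v-w)); print(n,np.round(out[-1],2),np.round(np.array(e[1])/8,1))
    P[n]=ray(n,out,69); print(P[n].round(1)); 
    d=P[n][3]-P[n][0]; print('dist',np.linalg.norm(d))
# also hatch corners, bottle
    im2=cv2.cvtColor(im,cv2.COLOR_BGR2HSV)
    for nm,lo,hi in(('green',(55,60,30),(80,255,255)),('purple',(120,60,20),(150,255,255))):
        m=cv2.inRange(im2,lo,hi)
        for c in cv2.findContours(m,0,2)[0]:
            if cv2.contourArea(c)>150:
                q=cv2.approxPolyDP(c,4,True)[:,0]; print(nm,cv2.contourArea(c),q.tolist()); 
                z=70 if nm=='green' else 0
                print(ray(n,q,z)[:,:2].round(0).tolist())
    big=cv2.resize(im[100:270,180:350] if n=='top' else im[130:300,230:400],None,fx=3,fy=3)
    for p in out: 
        o=(180,100) if n=='top' else (230,130); cv2.drawMarker(big,(int(3*(p[0]-o[0])),int(3*(p[1]-o[1]))),(0,0,255),0,10)
    G[n]=big[:510,:510]
cv2.imwrite('pics/m.png',cv2.resize(np.hstack([G['top'],G['side']]),(800,400)))
E
```

```text
top [216.46 195.49] [20.4 20.8]
top [247.31 198.99] [20.5 20.9]
top [278.33 202.51] [20.6 20.9]
top [309.51 206.04] [20.5 21. ]
[[580.6 160.2  69. ]
 [574.7  94.5  69. ]
 [568.9  28.8  69. ]
 [563.1 -36.9  69. ]]
dist 197.86937158239456
green 5112.5 [[212, 133], [208, 175], [326, 186], [328, 144]]
[[719.0, 178.0], [624.0, 181.0], [607.0, -71.0], [700.0, -75.0]]
purple 297.0 [[159, 106], [161, 120], [150, 122], [145, 115], [143, 119], [155, 136], [165, 126], [158, 128], [157, 122], [164, 116], [172, 119]]
[[810.0, 325.0], [775.0, 316.0], [769.0, 343.0], [787.0, 357.0], [776.0, 361.0], [734.0, 327.0], [760.0, 305.0], [754.0, 322.0], [769.0, 326.0], [785.0, 310.0], [777.0, 290.0]]
side [277.62 171.97] [14.2 20.4]
side [282.83 192.63] [15.  21.8]
side [288.74 215.59] [16.6 23. ]
side [295.26 241.09] [18.3 24.3]
[[582.  158.   69. ]
 [575.9  92.9  69. ]
 [570.   27.2  69. ]
 [564.  -38.5  69. ]]
dist 197.32971045353167
green 173.5 [[225, 181], [224, 201], [229, 204], [234, 201], [232, 184]]
[[470.0, 155.0], [458.0, 96.0], [466.0, 86.0], [477.0, 92.0], [482.0, 142.0]]
green 4507.0 [[338, 156], [295, 161], [322, 250], [375, 243]]
[[722.0, 177.0], [627.0, 183.0], [604.0, -71.0], [701.0, -79.0]]
purple 1427.5 [[332, 85], [324, 84], [313, 107], [310, 153], [335, 150], [339, 107]]
[[857.0, 586.0], [836.0, 598.0], [767.0, 486.0], [698.0, 290.0], [761.0, 286.0], [836.0, 469.0]]
```

View pics/m.png

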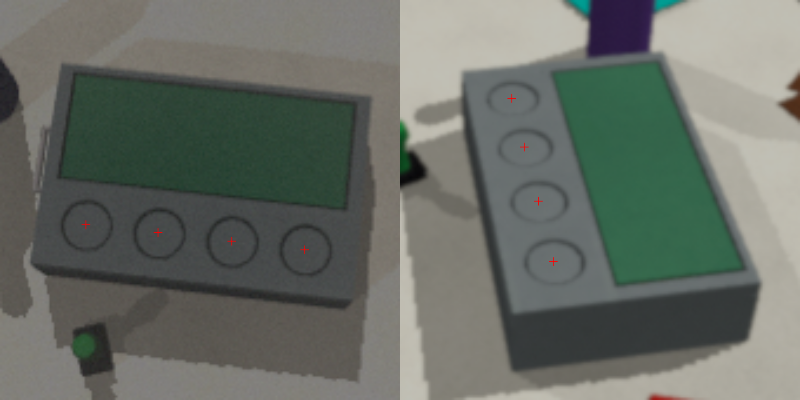

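Both views agree within about 2 mm on the pad row. In the top view the pads sit at (216,195) to (310,206), which puts pad0 near (564,-38) and pad3 near (581,159), with yaw about -0.09. I'll move towards pad0 while closing the gripper.

```bash
python3 -m handwheel '[[20,33,0,-0.05,1],[40,66,0,-0.1,1],[60,99,0,-0.15,1],[80,132,0,-0.2,1],[100,165,0,-0.25,1],[120,198,0,-0.3,1],[140,231,0,-0.35,1],[160,264,0,-0.4,1],[180,297,0,-0.43,1],[200,330,0,-0.43,1]]' 10
```

```text
time: 0.93
eef_pos: [417.5, -280.4, 238.6]
eef_rot: [[-0.996, -0.0, -0.091], [0.091, 0.001, -0.996], [0.0, -1.0, -0.001]]
contact_force: [1.4, -0.6, 0.1]
finger_gap: 28.4
```

```bash
python3 -m handwheel '[[18,30,0,0,1],[36,60,0,0,1],[54,90,0,0,1],[73,121,0,0,1],[91,151,0,0,1],[110,182,-20,0,1],[128,212,-50,0,1],[146,242,-80,0,1],[146,242,-110,0,1],[146,242,-125,0,1]]'; python3 - <<'E'
from h import *
snap('top','t1.png');snap('side','s1.png')
a=cv2.imread('pics/t1.png')[100:260,180:380];b=cv2.imread('pics/s1.png')[130:290,220:420]
cv2.imwrite('pics/c1.png',np.hstack([cv2.resize(x,(400,320)) for x in(a,b)]))
s=ctrl.read_state();print(s['eef_pos'],s['finger_gap'],s['contact_force'])
E
```

```text
time: 1.77
eef_pos: [562.1, -34.7, 109.1]
eef_rot: [[-0.996, -0.005, -0.086], [0.086, 0.003, -0.996], [0.005, -1.0, -0.003]]
contact_force: [-1.4, 0.1, 0.1]
finger_gap: 0.6
[561.12668917 -37.72792856 110.01626599] 0.1577753942285224 [-0.02108552  0.06844622  0.2048921 ]
```

View pics/c1.png

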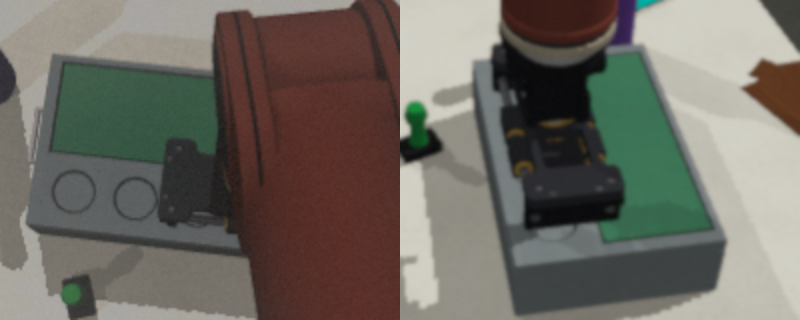

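```bash
python3 -m handwheel '[[2,0,-8,0,1],[2,0,-16,0,1],[2,0,-20,0,1],[2,0,-21,0,1],[2,0,-22,0,1],[2,0,-22,0,1]]'
```

```text
time: 2.37
eef_pos: [563.4, -38.0, 88.5]
eef_rot: [[-0.996, -0.006, -0.09], [0.09, 0.002, -0.996], [0.006, -1.0, -0.002]]
contact_force: [1.1, -0.4, -0.2]
finger_gap: 0.4
```

```bash
for i in 1; do python3 -m handwheel '[[0,0,-1,0,1],[0,0,-2,0,1],[0,0,-2,0,1]]'; python3 -m handwheel '[[0,0,-1,0,1],[0,0,-1,0,1]]'; python3 -m handwheel '[[0,0,-1,0,1],[0,0,-1,0,1]]'; done | grep -E 'pos|force'
```

```text
eef_pos: [563.5, -38.0, 86.6]
contact_force: [-0.3, -0.2, -0.1]
eef_pos: [563.5, -38.0, 85.6]
contact_force: [0.4, -0.6, 0.2]
eef_pos: [563.5, -38.0, 84.7]
contact_force: [-1.1, 0.1, 2.8]
```

Contact at TCP z of about 84.9. I'll press in small steps.

```bash
(python3 -m handwheel '[[0,0,-0.5,0,1],[0,0,-0.5,0,1]]'; python3 -m handwheel '[[0,0,-0.5,0,1],[0,0,-0.5,0,1]]') | grep -E 'pos|force'
```

```text
eef_pos: [563.5, -38.0, 84.5]
contact_force: [-2.6, -0.2, 6.6]
eef_pos: [563.5, -38.0, 84.0]
contact_force: [-2.1, -0.2, 4.6]
```

```bash
(python3 -m handwheel '[[0,0,-0.5,0,1],[0,0,-0.5,0,1]]'; python3 -m handwheel '[[0,0,-0.5,0,1],[0,0,-0.5,0,1]]') | grep -E 'pos|force'
```

```text
eef_pos: [563.5, -38.0, 83.6]
contact_force: [-1.6, -0.5, 4.9]
eef_pos: [563.5, -38.0, 83.1]
contact_force: [-1.6, 0.7, 5.6]
```

Pad0 gives at about 5 N (84.9 down to 83.1), so it is the catch. I'll press on until it bottoms.

```bash
(python3 -m handwheel '[[0,0,-0.5,0,1],[0,0,-1,0,1],[0,0,-1,0,1]]'; python3 -m handwheel '[[0,0,-0.5,0,1],[0,0,-1,0,1],[0,0,-1,0,1]]';python3 -m handwheel '[[0,0,-0.7,0,1],[0,0,-0.7,0,1]]') | grep -E 'pos|force'
```

```text
eef_pos: [563.5, -38.0, 82.0]
contact_force: [-1.4, -0.1, 4.0]
eef_pos: [563.5, -38.0, 81.0]
contact_force: [-1.9, -0.3, 4.7]
eef_pos: [563.5, -38.0, 80.4]
contact_force: [-2.8, -0.3, 5.8]
```

```bash
(python3 -m handwheel '[[0,0,-0.5,0,1],[0,0,-0.5,0,1]]';python3 -m handwheel '[[0,0,-0.5,0,1],[0,0,-0.5,0,1]]') | grep -E 'pos|force'
```

```text
eef_pos: [563.6, -38.0, 80.4]
contact_force: [-3.2, -0.9, 9.2]
eef_pos: [563.6, -38.0, 80.4]
contact_force: [-4.6, -0.6, 9.9]
```

```bash
(python3 -m handwheel '[[0,0,-0.7,0,1],[0,0,-1,0,1],[0,0,-1,0,1]]';python3 -m handwheel '[[0,0,-1,0,1],[0,0,-1.6,0,1],[0,0,-1.6,0,1]]') | grep -E 'pos|force'; python3 -c "
from h import *
snap('side','s2.png')"
```

```text
eef_pos: [563.6, -38.0, 80.4]
contact_force: [-6.3, 0.9, 14.9]
eef_pos: [563.6, -38.0, 80.3]
contact_force: [-9.0, -0.3, 20.2]
```

View pics/s2.png

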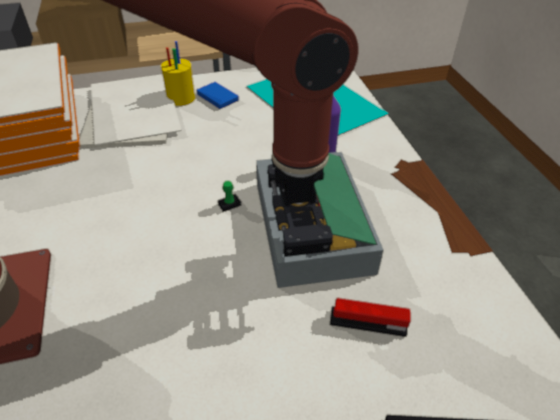

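The hatch is visibly up (green edge near (345,235)) and the pad is hard against its stop at 20 N. Next I'll lift straight up and back off towards the robot.

```bash
python3 -m handwheel '[[0,0,2,0,1],[0,0,12,0,1],[0,0,35,0,1],[0,0,65,0,1],[0,0,100,0,1],[0,0,135,0,1],[-15,-25,150,0,1],[-30,-60,150,0,1],[-45,-95,150,0,1],[-60,-130,150,0,1]]'; python3 -m handwheel '[[-15,-35,0,0,1],[-30,-70,0,0,1],[-45,-105,0,0,1],[-60,-140,0,0,1],[-75,-175,0,0,1],[-85,-200,0,0,1],[-85,-200,0,0,1]]'; python3 - <<'E'
from h import *
snap('top','t3.png');snap('side','s3.png')
a=cv2.imread('pics/t3.png')[60:290,100:420];b=cv2.imread('pics/s3.png')[60:345,210:430]
cv2.imwrite('pics/c3.png',np.hstack([cv2.resize(a,(480,345)),cv2.resize(b,(266,345))]))
for n in('top','side'):
    x=cv2.imread('pics/%s0.png'%n[0]);y=cv2.imread('pics/%s3.png'%n[0])
    for nm,lo,hi in(('purple',(120,60,20),(150,255,255)),('red',(0,170,90),(6,255,255)),('hgreen',(55,60,30),(80,255,255))):
        for im in(x,y):
            m=cv2.inRange(cv2.cvtColor(im,cv2.COLOR_BGR2HSV),lo,hi)
            print(n,nm,[(cv2.contourArea(c),np.round(cv2.minAreaRect(c)[0],1).tolist()) for c in cv2.findContours(m,0,2)[0] if cv2.contourArea(c)>40][:8])
# predicted near hatch edge at angle 0.45 and 0.36
c,s=np.cos(-.0897),np.sin(-.0897);R=np.array([[c,-s],[s,c]])
o=np.array([563.6,-37.7])-R@[-55,-99]
for th in(0,.36,.405,.45):
    E=[]
    for y in(-129,129):
        p=np.array([85-98*np.cos(th),y]);E.append([*(o+R@p),68.5+98*np.sin(th)])
    print(th,proj('side',E).round(1).tolist(),proj('top',E).round(1).tolist())
E
```

```text
time: 6.0
eef_pos: [503.1, -169.1, 231.2]
eef_rot: [[-0.996, -0.004, -0.089], [0.089, -0.0, -0.996], [0.004, -1.0, 0.0]]
contact_force: [0.0, -0.2, -0.1]
finger_gap: 0.7
time: 6.58
eef_pos: [414.1, -375.4, 231.1]
eef_rot: [[-0.995, -0.005, -0.098], [0.098, -0.002, -0.995], [0.005, -1.0, 0.003]]
contact_force: [0.1, 0.3, -0.9]
finger_gap: 1.2
top purple [(297.0, [157.2, 120.2])]
top purple [(200.5, [153.1, 126.5]), (104.0, [165.0, 113.2])]
top red []
top red []
top hgreen [(72.5, [215.4, 246.4]), (5112.5, [268.1, 159.6])]
top hgreen [(74.0, [215.5, 246.5]), (4121.0, [267.2, 154.5])]
side purple [(1427.5, [325.2, 119.2])]
side purple [(1013.0, [324.4, 123.5])]
side red [(943.5, [372.5, 310.4])]
side red [(1249.0, [371.8, 312.3])]
side hgreen [(173.5, [228.4, 192.4]), (4507.0, [334.9, 202.3])]
side hgreen [(3233.0, [336.2, 198.1])]
0 [[321.5, 250.6], [294.2, 161.0]] [[326.0, 188.1], [205.9, 174.5]]
0.36 [[326.4, 236.9], [297.6, 147.7]] [[328.2, 181.5], [203.2, 167.5]]
0.405 [[327.5, 235.2], [298.4, 146.0]] [[328.5, 180.3], [202.9, 166.2]]
0.45 [[328.8, 233.5], [299.3, 144.4]] [[328.9, 178.9], [202.7, 164.8]]
```

View pics/c3.png

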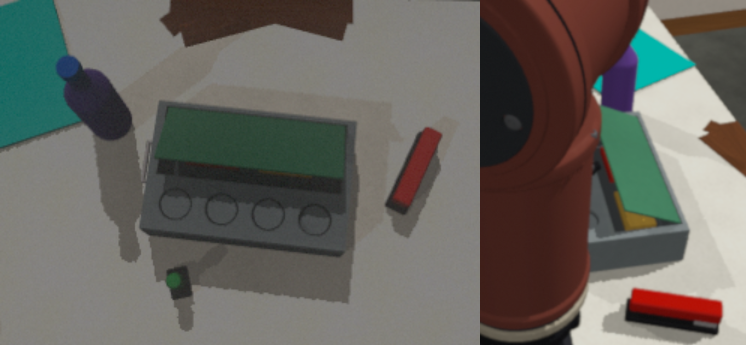

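The hatch is open and the bystanders look unmoved. The measured travel of about 4.5 mm is slightly short of 5, so I'll measure the edge accurately before handing in.

```bash
python3 - <<'E'
from h import *
c,s=np.cos(-.0897),np.sin(-.0897);R=np.array([[c,-s],[s,c]])
o=np.array([563.6,-37.7])-R@[-55,-99]
def edge(f,u):
    im=cv2.imread(f).astype(float); g=cv2.GaussianBlur(im[:,:,1]-im[:,:,2],(5,1),0)  # green-red
    col=g[140:200,u]; top=col[10:20].mean()
    thr=top/2; i=np.where(col[15:]<thr)[0][0]+15
    return 140+i-1+(col[i-1]-thr)/(col[i-1]-col[i])
def pred(th,u):
    E=np.array([[*(o+R@[85-98*np.cos(th),y]),68.5+98*np.sin(th)] for y in(-129,129)]);p=proj('top',E)
    return np.interp(u,p[::-1,0],p[::-1,1])
for u in range(220,321,20):
    e0,e1=edge('pics/t0.png',u),edge('pics/t3.png',u)
    b=e0-pred(0,u); ths=np.linspace(.2,.6,81); v=[pred(t,u)+b for t in ths]
    print(u,round(e0,2),round(e1,2),'bias',round(b,2),'th',ths[np.argmin(np.abs(np.array(v)-e1))].round(3))
E
```

```text
220 176.39 166.82 bias 0.3 th 0.455
240 178.7 168.53 bias 0.36 th 0.475
260 180.82 171.16 bias 0.21 th 0.46
280 183.13 173.27 bias 0.26 th 0.465
300 185.39 175.36 bias 0.27 th 0.47
320 187.65 177.82 bias 0.27 th 0.465
```

The hatch measures about 0.46 rad, so it is fully open (0.45 expected). The arm is clear, so I'm handing in.

```bash
python3 -c "
from h import *
print(ctrl.finish_job())"
```

```text
the job is handed in; nothing more can be done
None
```

I pressed the catch fully home and the hatch stands open. The job is handed in, at about 7 s on the robot's clock. The catch was pad0, the first pad I felt, so I never touched the other three.

- **Press:** pad0 gave under about 5 N. I pressed it in small steps to a hard stop, with at most about 22 N at the tool once it had bottomed. I then lifted straight up and moved the arm clear.
- **Hatch:** the final top view puts it at about 0.46 rad, against 0.45 expected fully home. The press depth disagreed slightly: the arm's own readings gave only about 4.5 mm of travel instead of 5. I trusted the hard stop and the hatch angle.
- **Bystanders:** in the last top view the bottle, stamp and stapler look where they were. The stamp's centre moved 0.1 px. Colour tracking of the bottle and stapler was weaker, because the arm's red and its shading changed the masks, so for those I relied on the pictures. In the last side view the arm hid the stamp.
- **Contact:** the tool force read about zero after the retreat, and there was no sign of the arm touching the hatch.

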